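# Kit the parts of one toggle clamp

### The arm

A 7-joint arm with a two-finger parallel gripper is mounted at the origin on the work surface. World frame = base frame: x ahead of the robot, y to its left, z up, the work surface at z = 0. Lengths are in m, angles in rad, forces in N, time in s.
With the tool pointing down it reaches from about 0.425 to 0.925 m from the base axis. Payload 6.8 kg.
Tool frame: the origin (TCP) lies between the finger pads; the fingertips stand r.tcp_to_tips ahead of it and the grasp point (between the pads) lies 3 mm ahead of it (r.tcp_to_tips is the distance from the TCP to the fingertips, in m); z points along the fingers, y is the line along which they close (so a half turn about z gives the same grasp; the last joint's range is limited). The gripper opens to 85 mm and grips with 20 to 120 N. Pads are 22 mm wide; open, the fingers measure 114 mm over their backs; the gripper's body (76 mm by 85 mm) begins 54 mm behind the grasp point. The pads swing forward as they close: fully open they stand 13 mm farther back than shut.
Start: joints at [1.197, 0.477, 0.022, 1.555, -0.011, 1.109, -0.083], TCP at [0.177, -0.651, 0.253] pointing down, gripper open.
Joint ranges: [-2.96, 2.96], [-0.34, 2.1], [-1.41, 1.46], [0.24, 2.44], [-1.37, 4.51], [0.17, 1.92], [-2.96, 2.96]. Speed limits (rad/s): [2.39, 2.39, 3.14, 3.14, 3.14, 3.14, 3.14].

### API

Orientations are given as a rotation vector (axis times angle).
In Python, from bench import r gives the robot as it stands. The module is installed in compiled form; this text tells all that it offers.
- The arm moves only by the tool step_arm, never from a script. Its argument "moves" is a list of rows, each an object of numbers: "rx", "ry", "rz": the turn, a rotation vector about the tool's x, y, z in degrees; "dx", "dy", "dz": the shift along the tool's x, y, z in mm; "gripper": the opening, from -1 (shut) to 1 (fully open). In form: [{"rx": .., "ry": .., "rz": .., "dx": .., "dy": .., "dz": .., "gripper": ..}, ...]. A call has 1 to 20 rows; each row shifts and turns the commanded pose from where the row before left it, along the tool's axes as they then stand; what a row does not reach is not made up. A row lasts 1/8 s, in which the tool goes at most 62.5 mm and 10.7 degrees, less where a joint would pass 70% of its speed; a pose out of reach is approached as far as the arm can. A call is refused whole if a number of a shift passes 62.5 or a number of a turn 10.7, either way. A call with a gripper value outside its range is refused whole. The fingers move at their own pace and stop on an object; "grip_force" is the grip in N (left out, the last holds). Time passes only in rows, so rows that do not move let the fingers close. It gives the time, the measured TCP pose, the force, the opening and the grip force at its end, in the units of the state.
- r.get_obs(): the state, without advancing time (a new reading comes with each control period).
- r.grab_frame(name): name is "scene" or "side" or "wrist"; returns the picture (400x640x3 uint8, blue, green, red); there is no depth.
- r.camera_info(name): a dict with "mtx" (3x3 intrinsics, pixels), "rvec" (rotation vector, rad) and "tvec" (3), from world to camera coordinates, as OpenCV has them. Camera axes: x right, y down, z forward; pixel columns grow to the right and rows downward; lengths in m; the calibration is good to about 2 mm. The wrist camera is an equidistant fisheye: a pixel r from the principal point sees the ray r / f radians off the axis. A picture is of the moment at which its call begins: read the wrist's pose just before it. camera_info takes no time and is no camera call; for the wrist camera it gives the pose at the moment of the call.
- r.hand_in(): hands the job in; it is judged then, once.
The state is a dict: "clock": time; "joints": joint angles; "qvel": joint speeds; "tau": joint torques, N m; "tcp_pos": TCP position; "orientation": TCP orientation; "contact_force": force on the tool from outside, world axes, zero at the start; "moment": the same for the moment, N m; "grip_width": finger opening in m; "gripper_force": force on a finger pad.
Only numpy, scipy, OpenCV 4.12 (cv2) and the standard library are available. Lean on these libraries where they do the work, as an engineer would, in place of code of your own. Each camera call takes 0.05 s, during which the arm holds its last target. There are 200 camera calls.

### The job

Kit one clamp: set each of its four parts - the flat plate with two holes, the ring with the bore, the red lever grip and the upright white pillar - into the recess of its shape in the blue tray, fully down and not dropped. Plate and grip lie flat along their recesses, and the pillar stands in the smaller round one. Leave the two rejects where they lie: the bent plate, which would rock if pressed on its raised end, and the solid disc without a bore.

Things in the scene. Friction and masses are not known exactly. Their poses are not given: they have to be found in the camera images.
- flat_plate: flat aluminium plate with two 9 mm holes, 64 mm (its x) by 40 mm (its y), 10 mm thick, lying flat on the bench. Origin: centre of its underside, z up; the same after a half turn
- bent_plate: look-alike, stays: the same plate (40 mm wide along y, 10 mm thick, two holes) but bent across its middle: one part (36 mm, towards -x) lies on the bench, the other (28 mm, towards +x) rises at 32 degrees; it rocks when its raised end is pressed. Origin: on the underside of the lying part, 4 mm from the bend, z up
- collar: dark steel ring, 48 mm outer diameter, 26 mm bore through it, 18 mm high, lying flat. Origin: centre of its underside, z up
- blank: look-alike, stays: solid dark steel disc without a bore, 48 mm diameter, 18 mm high, lying flat. Origin: centre of its underside, z up
- grip: loose red plastic lever grip with black ribs, a bar 84 mm long (its x), 22 mm wide (its y; a 27 mm wide lip only over the last 7 mm at +x), 18 mm high, lying flat. Origin: centre of its underside, z up; it may be laid either way round
- spacer: white plastic round pillar, 30 mm diameter, 48 mm tall, standing upright. Origin: centre of its underside, z up
- nest_plate: dark insert 112 (its x) by 104 mm (its y), 8 mm thick, fixed in a blue tray (walls 22 mm above the bench, inserts two by two, edge to edge); its rectangular recess, the wider of the two rectangular ones, is 82 mm (x) by 58 mm (y), for the plate. The recess is 4 mm deep, pale floor, centred. Origin: centre of the underside, 4 mm above the bench, z up; recess floor at z = 4 mm, top at 8 mm
- nest_collar: dark insert 112 (its x) by 104 mm (its y), 8 mm thick, fixed in a blue tray (walls 22 mm above the bench, inserts two by two, edge to edge); its round recess, the larger of the two round ones, is 66 mm in diameter, for the ring. The recess is 4 mm deep, pale floor, centred. Origin: centre of the underside, 4 mm above the bench, z up; recess floor at z = 4 mm, top at 8 mm
- nest_grip: dark insert 112 (its x) by 104 mm (its y), 8 mm thick, fixed in a blue tray (walls 22 mm above the bench, inserts two by two, edge to edge); its rectangular recess, the narrow slot, is 102 mm (x) by 40 mm (y), for the red grip. The recess is 4 mm deep, pale floor, centred. Origin: centre of the underside, 4 mm above the bench, z up; recess floor at z = 4 mm, top at 8 mm
- nest_spacer: dark insert 112 (its x) by 104 mm (its y), 8 mm thick, fixed in a blue tray (walls 22 mm above the bench, inserts two by two, edge to edge); its round recess, the smaller of the two round ones, is 46 mm in diameter, for the white pillar. The recess is 4 mm deep, pale floor, centred. Origin: centre of the underside, 4 mm above the bench, z up; recess floor at z = 4 mm, top at 8 mm

How it is judged:
At the end, for the whole second after the job is handed in: Each of the four parts is released and at rest in its own recess: within 13 mm of the centre, underside within 2 mm of the floor, tilted under 0.12 rad, plate and grip within 0.35 rad of the recess's length; bent plate and solid disc within 25 mm of where they lay (horizontal distance between flat_plate and nest_plate below 0.013 m and z of flat_plate in the frame of nest_plate between 0.002 and 0.006 m and angle between each of flat_plate, collar, grip, spacer's own z axis and vertical below 0.12 rad and linear speed of each of flat_plate, collar, grip, spacer below 0.02 m/s and angular speed of each of flat_plate, collar, grip, spacer below 0.2 rad/s and horizontal distance between collar and nest_collar below 0.013 m and z of collar in the frame of nest_collar between 0.002 and 0.006 m and horizontal distance between grip and nest_grip below 0.013 m and z of grip in the frame of nest_grip between 0.002 and 0.006 m and horizontal distance between spacer and nest_spacer below 0.013 m and z of spacer in the frame of nest_spacer between 0.002 and 0.006 m and angle between the x axis of flat_plate and the x axis of nest_plate, either way round below 0.35 rad and angle between the x axis of grip and the x axis of nest_grip, either way round below 0.35 rad and distance of each of bent_plate, blank from where it was at the start of the episode below 0.025 m); the robot touches nothing.
It fails at once if a part is dropped into its recess from more than about 20 mm ((horizontal distance between flat_plate and nest_plate below 0.03 m and z of flat_plate in the frame of nest_plate below 0.03 m and linear speed of flat_plate above 0.6 m/s) or (horizontal distance between collar and nest_collar below 0.03 m and z of collar in the frame of nest_collar below 0.03 m and linear speed of collar above 0.6 m/s) or (horizontal distance between grip and nest_grip below 0.03 m and z of grip in the frame of nest_grip below 0.03 m and linear speed of grip above 0.6 m/s) or (horizontal distance between spacer and nest_spacer below 0.03 m and z of spacer in the frame of nest_spacer below 0.03 m and linear speed of spacer above 0.6 m/s)).
It fails at once if the bent plate is moved more than 25 mm (distance of bent_plate from where it was at the start of the episode above 0.025 m).
It fails at once if the blank is moved more than 25 mm (distance of blank from where it was at the start of the episode above 0.025 m).
It also fails if it takes over 96 s, if anything falls off the work surface, if the arm or the gripper's body presses on something with over 40 N, if the wrist force passes 120 N, or if a joint passes its speed limit or range.

## Working session

There is one attempt and no reset: what is moved stays moved. The work goes in short steps, Python scripts to look and compute and a tool call to move; the robot and the scene stay as the last step left them, time stands still between calls to the robot, and variables do not carry over. Pictures are saved under pics/ and viewed, at most 14 in all, crops included, and the job is handed in when it is done.

Besides the shell and the picture viewer there is one more tool, called in YAML: its name, and indented under it one key for each argument. step_arm: Moves the arm, as the interface text tells. Its arguments: {"type":"object","properties":{"moves":{"type":"array","items":{"type":"object","properties":{"rx":{"type":"number"},"ry":{"type":"number"},"rz":{"type":"number"},"dx":{"type":"number"},"dy":{"type":"number"},"dz":{"type":"number"},"gripper":{"type":"number"}}}},"grip_force":{"type":"number"}},"required":["moves"]}

```bash
mkdir -p pics
python3 - <<'E'
from bench import r
import cv2
o=r.get_obs();print({k:o[k] for k in('clock','tcp_pos','orientation','grip_width','joints')},r.tcp_to_tips)
for n in('scene','side'):
    cv2.imwrite(f'pics/{n}0.png',r.grab_frame(n));print(n,r.camera_info(n))
print(r.camera_info('wrist'))
E
```

```text
{'clock': 0.0, 'tcp_pos': array([ 0.17716569, -0.65075339,  0.25231468]), 'orientation': array([-3.11206922e+00, -4.16144905e-01,  6.03422870e-04]), 'grip_width': 0.08522071591992995, 'joints': array([ 1.1968745 ,  0.47781165,  0.02233662,  1.55645906, -0.01149829,
        1.10931345, -0.08308466])} 0.022
scene {'mtx': array([[513.36130655,   0.        , 318.02687467],
       [  0.        , 513.36130655, 203.1616207 ],
       [  0.        ,   0.        ,   1.        ]]), 'rvec': array([ 1.4652502 ,  1.98791075, -0.94018882]), 'tvec': array([ 0.17609921, -0.29108322,  1.55133289])}
side {'mtx': array([[410.48008105,   0.        , 314.63317213],
       [  0.        , 410.48008105, 205.0390141 ],
       [  0.        ,   0.        ,   1.        ]]), 'rvec': array([ 0.83135989, -2.39509906,  1.27201736]), 'tvec': array([0.4234958 , 0.23046126, 0.7497552 ])}
{'mtx': array([[309.70691629,   0.        , 320.00928111],
       [  0.        , 309.70691629, 203.96473147],
       [  0.        ,   0.        ,   1.        ]]), 'rvec': array([-2.30140019,  1.75581933,  0.26573084]), 'tvec': array([-0.67383469, -0.03879659,  0.3803869 ])}
```

View pics/scene0.png

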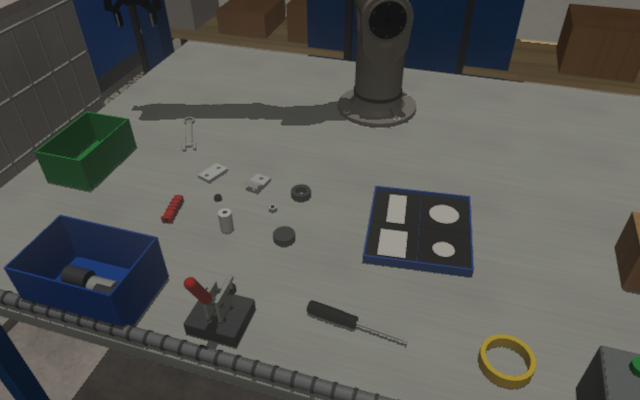

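View pics/side0.png

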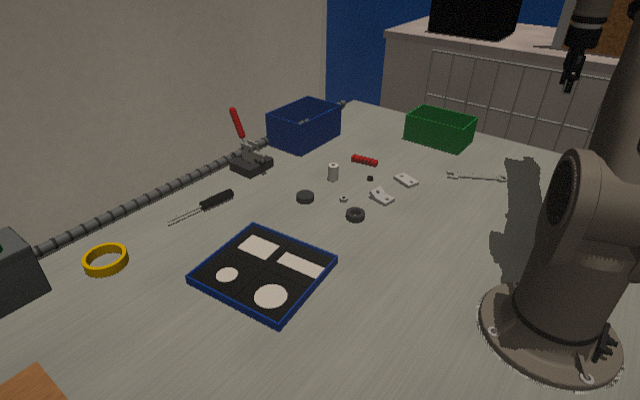

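The scene view shows the flat plate at (213,173), bent plate (259,183), ring (301,192), blank (284,236), grip (173,208), pillar (226,221) and tray around (420,228). In the side view the tray is around (262,272). Next I'll enlarge both areas.

Run:
```python
import cv2
i=cv2.imread('pics/scene0.png')
cv2.imwrite('pics/c1.png',cv2.resize(i[150:260,155:315],None,fx=5,fy=5,interpolation=cv2.INTER_CUBIC))
cv2.imwrite('pics/c2.png',cv2.resize(i[180:280,355:480],None,fx=6,fy=6,interpolation=cv2.INTER_CUBIC))
```

```text
(no output)
```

View pics/c1.png

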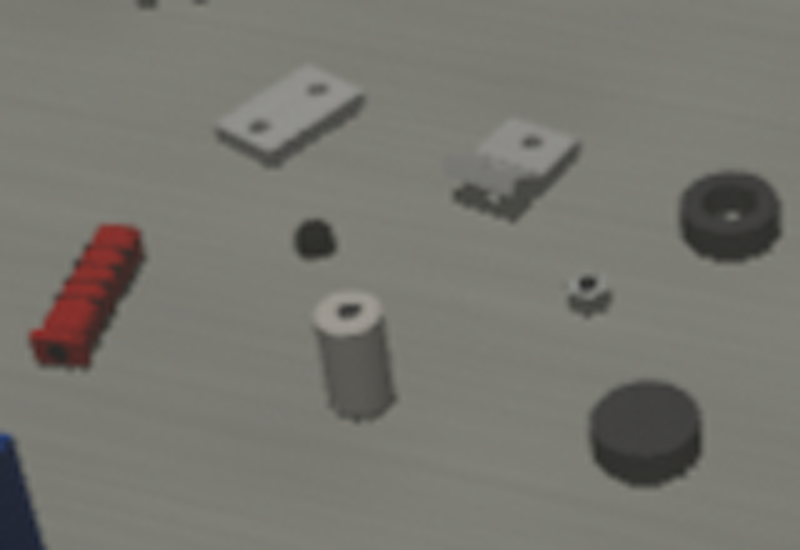

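View pics/c2.png

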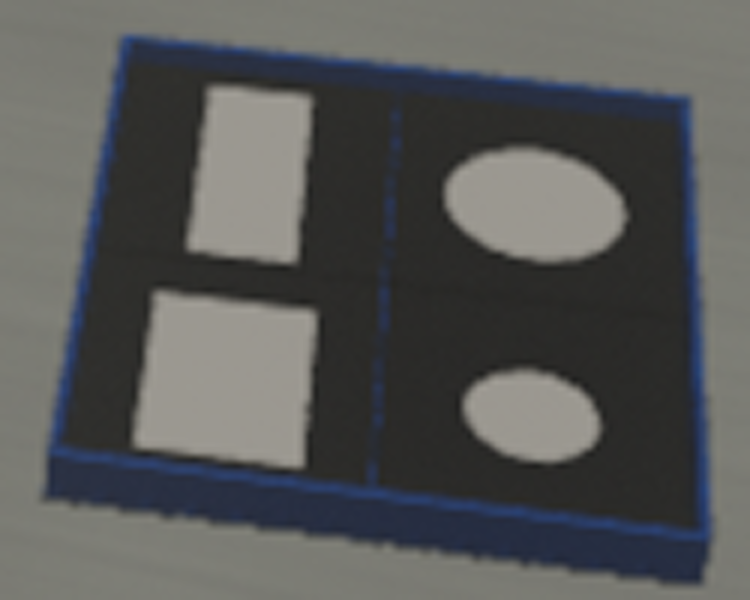

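Crop 1 (x5, offset 155,150) gives: flat plate corners (312,66),(365,97),(272,153),(217,127); ring top centre (730,203); pillar top (349,311); grip ends (121,230) and (62,335); blank top (645,423). Crop 2 (x6, offset 355,180): slot, wide rectangle and both round recesses are clear, with the large circle at (536,204) and the small one at (532,416).

```bash
cat > h.py <<'E'
from bench import r
import numpy as np, cv2
from scipy.spatial.transform import Rotation as R
def ray(name,uv,z,fish=False,ci=None):
    c=ci or r.camera_info(name);M=cv2.Rodrigues(np.array(c['rvec']))[0];t=np.array(c['tvec']);K=c['mtx']
    x=(uv[0]-K[0,2])/K[0,0];y=(uv[1]-K[1,2])/K[1,1]
    if fish:
        th=np.hypot(x,y);s=np.sin(th)/max(th,1e-9);d=np.array([x*s,y*s,np.cos(th)])
    else: d=np.array([x,y,1.])
    d=M.T@d;C=-M.T@t
    return C+d*(z-C[2])/d[2]
E
python3 - <<'E'
from h import *
def p(pts,z,off,s):
    return np.array([ray('scene',((u+.5)/s-.5+off[0],(v+.5)/s-.5+off[1]),z)[:2] for u,v in pts])
a=lambda pts,z:p(pts,z,(155,150),5); b=lambda pts,z:p(pts,z,(355,180),6)
np.set_printoptions(precision=4,suppress=True)
def ang(v): return np.degrees(np.arctan2(v[1],v[0]))
f=a([(312,66),(365,97),(272,153),(217,127)],.01);print('plate',f.mean(0),ang(f[0]-f[3]),ang(f[1]-f[2]),np.linalg.norm(f[0]-f[3]),np.linalg.norm(f[0]-f[1]))
g=a([(121,230),(62,335)],.018);print('grip',g.mean(0),ang(g[0]-g[1]),np.linalg.norm(g[0]-g[1]))
print('ring',a([(730,203)],.018),'pillar',a([(349,311)],.048),'blank',a([(645,423)],.018),'bent hole',a([(532,142)],.01),'bent corners',a([(515,118),(580,145)],.01),'cap,nut',a([(315,240),(588,285)],.01))
s=b([(209,85),(315,93),(297,265),(187,250)],.008);print('slot',s.mean(0),ang(s[0]-s[3]),ang(s[1]-s[2]),np.linalg.norm(s[0]-s[3]),np.linalg.norm(s[0]-s[1]))
s=b([(153,290),(319,309),(305,468),(133,447)],.008);print('rect',s.mean(0),ang(s[0]-s[1]),ang(s[3]-s[2]),ang(s[0]-s[3]),np.linalg.norm(s[0]-s[3]),np.linalg.norm(s[0]-s[1]))
print('circ',b([(536,204),(532,416)],.008))
print('TCP R',R.from_rotvec(r.get_obs()['orientation']).as_matrix())
c=r.camera_info('wrist');M=cv2.Rodrigues(c['rvec'])[0];C=-M.T@c['tvec'];o=r.get_obs();T=R.from_rotvec(o['orientation']);print('cam in tool',T.inv().apply(C-o['tcp_pos']),(T.inv().as_matrix()@M.T))
E
```

```text
plate [ 0.4541 -0.3179] 160.14378822925758 156.92176335622852 0.06517014949311471 0.04138742030846162
grip [ 0.6099 -0.3402] -170.81580220527067 0.07520607010124823
ring [[ 0.4712 -0.0792]] pillar [[ 0.6255 -0.1994]] blank [[ 0.6251 -0.0647]] bent hole [[ 0.444  -0.1921]] bent corners [[ 0.428  -0.2078]
 [ 0.4395 -0.1685]] cap,nut [[ 0.5446 -0.2609]
 [ 0.5381 -0.1256]]
slot [0.4581 0.1486] -173.28408865949407 -173.75833097727454 0.09918116160477845 0.04145310498617519
rect [0.5717 0.1614] -82.89562756210957 -82.90627129775355 -172.66495735589024 0.08117276829475842 0.060105527239035096
circ [[0.4465 0.2543]
 [0.5605 0.2666]]
TCP R [[ 0.9649  0.2627 -0.0005]
 [ 0.2627 -0.9649  0.0015]
 [-0.0001 -0.0016 -1.    ]]
cam in tool [ 0.0752 -0.0001 -0.1211] [[ 0.0012 -0.9561 -0.2929]
 [ 1.      0.0013 -0.0003]
 [ 0.0007 -0.2929  0.9561]]
```

step_arm:
  moves:
    - {"dx": 44.5,"dy": -31,"dz": 10}
    - {"dx": 44.5,"dy": -31,"dz": 10}
    - {"dx": 44.5,"dy": -31,"dz": 10}
    - {"dx": 44.5,"dy": -31,"dz": 10}
    - {"dx": 44.5,"dy": -31,"dz": 10}
    - {"dx": 44.5,"dy": -31,"dz": 10}
    - {"dx": 44.5,"dy": -31,"dz": 10}
    - {"dx": 44.5,"dy": -31,"dz": 10}
    - {"rz": 9.2}
    - {"rz": 9.2,"gripper": 0.3}
    - {"rz": 9.2,"gripper": 0.3}
    - {"rz": 9.2,"gripper": 0.3}
    - {"gripper": 0.3}
    - {"gripper": 0.3}

```text
invalid input at $.moves[0]: expected keys rx, ry, rz, dx, dy, dz, gripper
```

```bash
cat >> h.py <<'E'
def yaw(o): 
    x=R.from_rotvec(o['orientation']).as_matrix()[:,0];return np.degrees(np.arctan2(x[1],x[0]))
def go(x,y,z,phi,o=None):
    "shift first at the present yaw, then turn"
    o=o or r.get_obs();d=np.array([x,y,z])-o['tcp_pos'];t=R.from_rotvec(o['orientation']).inv().apply(d)*1000
    a=(yaw(o)-phi+90)%180-90
    print('shift',t.round(1),'rz',round(a,1))
def snap(n,f=None):
    ci=r.camera_info('wrist');im=r.grab_frame('wrist');np.savez(f'pics/{n}.npz',**ci);cv2.imwrite(f'pics/{n}.png',im);return im
E
python3 - <<'E'
from h import *
o=r.get_obs();print(o['clock'],o['tcp_pos'],yaw(o),o['grip_width'],o['contact_force'],r.tcp_to_tips)
snap('w1')
E
```

```text
0.1 [ 0.17718281 -0.6508285   0.25244507] 15.23059730263228 0.08556961524301128 [-0.17654456  0.30642578  0.3367647 ] 0.022
```

View pics/w1.png

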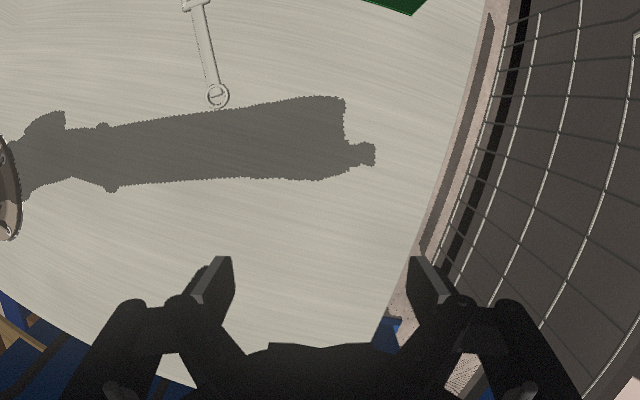

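The call was refused because every row needs all seven keys. The picture is from the start pose: bare bench, with open fingertips at (228,258) and (415,258).

step_arm:
  moves:
    - {"rx": 0,"ry": 0,"rz": 0,"dx": 44.5,"dy": -31,"dz": 10,"gripper": 1}
    - {"rx": 0,"ry": 0,"rz": 0,"dx": 44.5,"dy": -31,"dz": 10,"gripper": 1}
    - {"rx": 0,"ry": 0,"rz": 0,"dx": 44.5,"dy": -31,"dz": 10,"gripper": 1}
    - {"rx": 0,"ry": 0,"rz": 0,"dx": 44.5,"dy": -31,"dz": 10,"gripper": 1}
    - {"rx": 0,"ry": 0,"rz": 0,"dx": 44.5,"dy": -31,"dz": 10,"gripper": 1}
    - {"rx": 0,"ry": 0,"rz": 0,"dx": 44.5,"dy": -31,"dz": 10,"gripper": 1}
    - {"rx": 0,"ry": 0,"rz": 0,"dx": 44.5,"dy": -31,"dz": 10,"gripper": 1}
    - {"rx": 0,"ry": 0,"rz": 0,"dx": 44.5,"dy": -31,"dz": 10,"gripper": 1}
    - {"rx": 0,"ry": 0,"rz": 9.2,"dx": 0,"dy": 0,"dz": 0,"gripper": 0.3}
    - {"rx": 0,"ry": 0,"rz": 9.2,"dx": 0,"dy": 0,"dz": 0,"gripper": 0.3}
    - {"rx": 0,"ry": 0,"rz": 9.2,"dx": 0,"dy": 0,"dz": 0,"gripper": 0.3}
    - {"rx": 0,"ry": 0,"rz": 9.2,"dx": 0,"dy": 0,"dz": 0,"gripper": 0.3}
    - {"rx": 0,"ry": 0,"rz": 0,"dx": 0,"dy": 0,"dz": 0,"gripper": 0.3}
    - {"rx": 0,"ry": 0,"rz": 0,"dx": 0,"dy": 0,"dz": 0,"gripper": 0.3}

```text
clock: 1.9
tcp_pos: [0.4556, -0.3184, 0.1732]
orientation: [-3.087, 0.583, 0.0]
contact_force: [0.9, -0.5, 0.3]
grip_width: 0.0556
gripper_force: 0.0
```

Run:
```python
from h import *
o=r.get_obs();print(o['clock'],o['tcp_pos'],yaw(o),o['grip_width'],o['contact_force'],r.tcp_to_tips)
snap('w2')
```

```text
1.9 [ 0.45562822 -0.31840366  0.17321702] -21.389845280737998 0.055643826011022135 [ 0.85931897 -0.54482395  0.27482336] 0.022
```

View pics/w2.png

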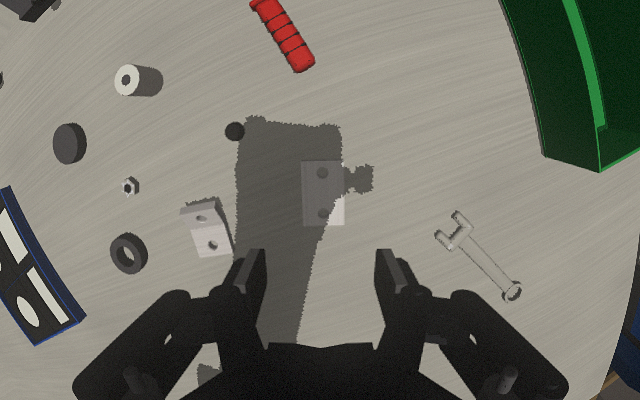

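The wrist view shows the plate top corners at (302,160),(343,162),(345,226),(303,224). The grip ends are at (263,4) and (303,68), the ring top is at (129,251), the pillar top at (126,80), and the fingertips' inner edges at about (266,250) and (376,250).

Run:
```python
from h import *
np.set_printoptions(precision=4,suppress=True)
ci=dict(np.load('pics/w2.npz'));w=lambda p,z:ray('wrist',p,z,True,ci)[:2]
f=np.array([w(p,.01) for p in[(302,160),(343,162),(345,226),(303,224)]])
d=(f[0]-f[3]+f[1]-f[2]);print('plate',f.mean(0),np.degrees(np.arctan2(d[1],d[0])),np.linalg.norm(f[0]-f[3]),np.linalg.norm(f[0]-f[1]))
g=np.array([w((263,4),.018),w((303,68),.018)]);print('grip',g,g.mean(0),np.degrees(np.arctan2(*(g[0]-g[1])[::-1])))
print('ring',w((129,251),.018),'pillar',w((126,80),.048))
o=r.get_obs();T=R.from_rotvec(o['orientation'])
M=cv2.Rodrigues(ci['rvec'])[0];C=-M.T@ci['tvec'];
for p in[(266,250),(376,250)]:
    q=ray('wrist',p,0,True,ci);d=T.inv().apply(q-C);c=T.inv().apply(C-o['tcp_pos']);s=(np.sign(d[1])*.0278-c[1])/d[1];print('tip in tool',c+s*d)
go(.4545,-.318,.03,-21.4)
```

```text
plate [ 0.4526 -0.3202] -19.846591161645197 0.06322002416951318 0.03809922562994899
grip [[ 0.6395 -0.335 ]
 [ 0.5678 -0.3458]] [ 0.6037 -0.3404] 8.555052305866973
ring [ 0.4737 -0.0902] pillar [ 0.6262 -0.1985]
tip in tool [ 0.0075 -0.0278  0.0195]
tip in tool [0.0079 0.0278 0.0187]
shift [ -1.2  -0.  143.2] rz -0.0
```

step_arm:
  moves:
    - {"rx": 0,"ry": 0,"rz": -0.9,"dx": -1.7,"dy": 1.3,"dz": 45,"gripper": 0.3}
    - {"rx": 0,"ry": 0,"rz": 0,"dx": 0,"dy": 0,"dz": 45,"gripper": 0.3}
    - {"rx": 0,"ry": 0,"rz": 0,"dx": 0,"dy": 0,"dz": 30,"gripper": 0.3}
    - {"rx": 0,"ry": 0,"rz": 0,"dx": 0,"dy": 0,"dz": 15,"gripper": 0.3}
    - {"rx": 0,"ry": 0,"rz": 0,"dx": 0,"dy": 0,"dz": 8,"gripper": 0.3}
    - {"rx": 0,"ry": 0,"rz": 0,"dx": 0,"dy": 0,"dz": 6,"gripper": 0.3}
    - {"rx": 0,"ry": 0,"rz": 0,"dx": 0,"dy": 0,"dz": 0,"gripper": 0.3}
    - {"rx": 0,"ry": 0,"rz": 0,"dx": 0,"dy": 0,"dz": 0,"gripper": -0.2}
    - {"rx": 0,"ry": 0,"rz": 0,"dx": 0,"dy": 0,"dz": 0,"gripper": -0.2}
    - {"rx": 0,"ry": 0,"rz": 0,"dx": 0,"dy": 0,"dz": 0,"gripper": -0.2}
    - {"rx": 0,"ry": 0,"rz": 0,"dx": 0,"dy": 0,"dz": 0,"gripper": -0.2}
  grip_force: 40

```text
clock: 3.32
tcp_pos: [0.4541, -0.3194, 0.0253]
orientation: [3.09, -0.564, 0.002]
contact_force: [-1.7, 0.4, 6.3]
grip_width: 0.0385
gripper_force: 40.5
```

step_arm:
  moves:
    - {"rx": 0,"ry": 0,"rz": 0,"dx": 0,"dy": 0,"dz": -10,"gripper": -0.2}
    - {"rx": 0,"ry": 0,"rz": 0,"dx": 0,"dy": 0,"dz": -30,"gripper": -0.2}
    - {"rx": 0,"ry": 0,"rz": 0,"dx": 0,"dy": 0,"dz": -40,"gripper": -0.2}
    - {"rx": 0,"ry": 0,"rz": 0,"dx": 0,"dy": 0,"dz": -40,"gripper": -0.2}
    - {"rx": 0,"ry": 0,"rz": 0,"dx": -6,"dy": -49.1,"dz": 0,"gripper": -0.2}
    - {"rx": 0,"ry": 0,"rz": 0,"dx": -6,"dy": -49.1,"dz": 0,"gripper": -0.2}
    - {"rx": 0,"ry": 0,"rz": 0,"dx": -6,"dy": -49.1,"dz": 0,"gripper": -0.2}
    - {"rx": 0,"ry": 0,"rz": 0,"dx": -6,"dy": -49.1,"dz": 0,"gripper": -0.2}
    - {"rx": 0,"ry": 0,"rz": 0,"dx": -6,"dy": -49.1,"dz": 0,"gripper": -0.2}
    - {"rx": 0,"ry": 0,"rz": 0,"dx": -6,"dy": -49.1,"dz": 0,"gripper": -0.2}
    - {"rx": 0,"ry": 0,"rz": 0,"dx": -6,"dy": -49.1,"dz": 0,"gripper": -0.2}
    - {"rx": 0,"ry": 0,"rz": 0,"dx": -6,"dy": -49.1,"dz": 0,"gripper": -0.2}
    - {"rx": 0,"ry": 0,"rz": 0,"dx": -6,"dy": -49.1,"dz": 0,"gripper": -0.2}
    - {"rx": 0,"ry": 0,"rz": 0,"dx": -6,"dy": -49.1,"dz": 0,"gripper": -0.2}
    - {"rx": 0,"ry": 0,"rz": -9.2,"dx": 0,"dy": 0,"dz": 0,"gripper": -0.2}
    - {"rx": 0,"ry": 0,"rz": -9.2,"dx": 0,"dy": 0,"dz": 0,"gripper": -0.2}
    - {"rx": 0,"ry": 0,"rz": -9.2,"dx": 0,"dy": 0,"dz": 0,"gripper": -0.2}
    - {"rx": 0,"ry": 0,"rz": 0,"dx": 0,"dy": 0,"dz": 0,"gripper": -0.2}

```text
clock: 5.58
tcp_pos: [0.5708, 0.1612, 0.1447]
orientation: [-3.136, -0.187, -0.0]
contact_force: [-0.8, -0.5, -1.6]
grip_width: 0.038
gripper_force: 40.6
```

Run:
```python
from h import *
o=r.get_obs();print(o['clock'],o['tcp_pos'],yaw(o),o['grip_width'],o['contact_force'])
snap('w3')
```

```text
5.575 [0.57076211 0.16122334 0.14467528] 6.830983261890227 0.03800633378383074 [-0.77698882 -0.5464198  -1.57405064]
```

View pics/w3.png

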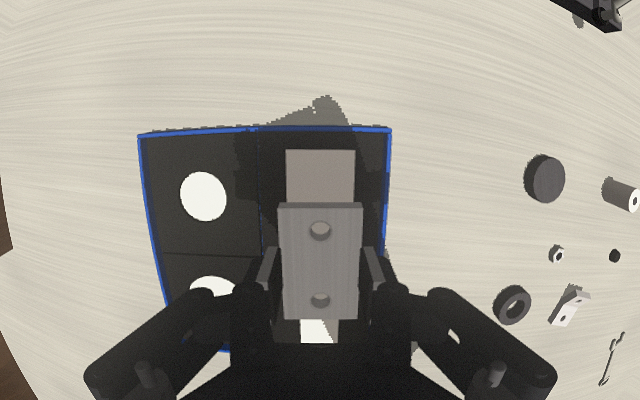

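The plate is held level, with its holes at (320,229) and (320,300). The recess's far edge runs from (286,150) to (354,150), and the small round recess is at (203,196).

Run:
```python
from h import *
np.set_printoptions(precision=4,suppress=True)
ci=dict(np.load('pics/w3.npz'));w=lambda p,z:ray('wrist',p,z,True,ci)[:2]
o=r.get_obs();T=R.from_rotvec(o['orientation']).as_matrix()
a,b=w((286,150),.008),w((354,150),.008);m=(a+b)/2;n=np.array([(a-b)[1],-(a-b)[0]])/np.linalg.norm(a-b);print(np.linalg.norm(a-b),'centre',m-.041*n,np.degrees(np.arctan2(n[1],n[0])),'small circ',w((203,196),.008))
z=o['tcp_pos'][2]-.0153
h1,h2=w((320,229),z),w((320,300),z);print('held',(h1+h2)/2,np.linalg.norm(h1-h2),np.degrees(np.arctan2(*(h1-h2)[::-1])),o['tcp_pos'])
```

```text
0.05696087145619055 centre [0.5732 0.1618] 6.904050858083214 small circ [0.5617 0.2673]
held [0.5714 0.1615] 0.04062939885273766 6.898781730208807 [0.5708 0.1612 0.1446]
```

step_arm:
  moves:
    - {"rx": 0,"ry": 0,"rz": 0,"dx": 1,"dy": 0,"dz": 40,"gripper": -0.2}
    - {"rx": 0,"ry": 0,"rz": 0,"dx": 0,"dy": 0,"dz": 35,"gripper": -0.2}
    - {"rx": 0,"ry": 0,"rz": 0,"dx": 0,"dy": 0,"dz": 18,"gripper": -0.2}
    - {"rx": 0,"ry": 0,"rz": 0,"dx": 0,"dy": 0,"dz": 9,"gripper": -0.2}
    - {"rx": 0,"ry": 0,"rz": 0,"dx": 0,"dy": 0,"dz": 4,"gripper": -0.2}
    - {"rx": 0,"ry": 0,"rz": 0,"dx": 0,"dy": 0,"dz": 0,"gripper": -0.2}
    - {"rx": 0,"ry": 0,"rz": 0,"dx": 0,"dy": 0,"dz": 0,"gripper": -0.2}

```text
clock: 6.5
tcp_pos: [0.5725, 0.1618, 0.0392]
orientation: [-3.135, -0.189, -0.002]
contact_force: [-0.5, -0.4, -0.5]
grip_width: 0.0386
gripper_force: 40.6
```

step_arm:
  moves:
    - {"rx": 0,"ry": 0,"rz": 0,"dx": 0,"dy": 0,"dz": 2,"gripper": -0.2}
    - {"rx": 0,"ry": 0,"rz": 0,"dx": 0,"dy": 0,"dz": 1.5,"gripper": -0.2}
    - {"rx": 0,"ry": 0,"rz": 0,"dx": 0,"dy": 0,"dz": 0,"gripper": -0.2}

```text
clock: 6.88
tcp_pos: [0.5717, 0.1615, 0.0347]
orientation: [3.136, 0.19, -0.0]
contact_force: [-0.2, -0.2, -0.7]
grip_width: 0.0384
gripper_force: 40.6
```

step_arm:
  moves:
    - {"rx": 0,"ry": 0,"rz": 0,"dx": 0,"dy": 0,"dz": 1,"gripper": -0.2}
    - {"rx": 0,"ry": 0,"rz": 0,"dx": 0,"dy": 0,"dz": 0,"gripper": -0.2}
    - {"rx": 0,"ry": 0,"rz": 0,"dx": 0,"dy": 0,"dz": 0,"gripper": 0.22}
    - {"rx": 0,"ry": 0,"rz": 0,"dx": 0,"dy": 0,"dz": 0,"gripper": 0.22}
    - {"rx": 0,"ry": 0,"rz": 0,"dx": 0,"dy": 0,"dz": 0,"gripper": 0.22}
    - {"rx": 0,"ry": 0,"rz": 0,"dx": 0,"dy": 0,"dz": -10,"gripper": 0.22}
    - {"rx": 0,"ry": 0,"rz": 0,"dx": 0,"dy": 0,"dz": -30,"gripper": 0.22}
    - {"rx": 0,"ry": 0,"rz": 0,"dx": 0,"dy": 0,"dz": -40,"gripper": 0}
    - {"rx": 0,"ry": 0,"rz": 0,"dx": 0,"dy": 0,"dz": -40,"gripper": 0}

```text
clock: 8.0
tcp_pos: [0.5717, 0.1616, 0.1557]
orientation: [-3.136, -0.19, -0.0]
contact_force: [0.1, -0.0, -0.1]
grip_width: 0.0428
gripper_force: 0.0
```

step_arm:
  moves:
    - {"rx": 0,"ry": 0,"rz": 0,"dx": -2.7,"dy": 50.2,"dz": 0,"gripper": 0}
    - {"rx": 0,"ry": 0,"rz": 0,"dx": -2.7,"dy": 50.2,"dz": 0,"gripper": 0}
    - {"rx": 0,"ry": 0,"rz": 0,"dx": -2.7,"dy": 50.2,"dz": 0,"gripper": 0}
    - {"rx": 0,"ry": 0,"rz": 0,"dx": -2.7,"dy": 50.2,"dz": 0,"gripper": 0}
    - {"rx": 0,"ry": 0,"rz": 0,"dx": -2.7,"dy": 50.2,"dz": 0,"gripper": 0}
    - {"rx": 0,"ry": 0,"rz": 0,"dx": -2.7,"dy": 50.2,"dz": 0,"gripper": 0}
    - {"rx": 0,"ry": 0,"rz": 0,"dx": -2.7,"dy": 50.2,"dz": 0,"gripper": 0}
    - {"rx": 0,"ry": 0,"rz": 0,"dx": -2.7,"dy": 50.2,"dz": 0,"gripper": 0}
    - {"rx": 0,"ry": 0,"rz": 0,"dx": -2.7,"dy": 50.2,"dz": 0,"gripper": 0}
    - {"rx": 0,"ry": 0,"rz": -1.9,"dx": -2.7,"dy": 50.2,"dz": 0,"gripper": 0}
    - {"rx": 0,"ry": 0,"rz": 0,"dx": 0,"dy": 0,"dz": 0,"gripper": 0}

```text
clock: 9.38
tcp_pos: [0.6038, -0.3465, 0.1543]
orientation: [3.13, 0.23, -0.0]
contact_force: [-0.4, -0.1, 0.6]
grip_width: 0.0426
gripper_force: 0.0
```

Run:
```python
from h import *
o=r.get_obs();print(o['clock'],o['tcp_pos'],yaw(o),o['grip_width'],o['contact_force'])
snap('w4')
```

```text
9.375 [ 0.60380801 -0.34646799  0.15434714] 8.39862160578225 0.04255787937513753 [-0.44022549 -0.09614004  0.56486363]
```

View pics/w4.png

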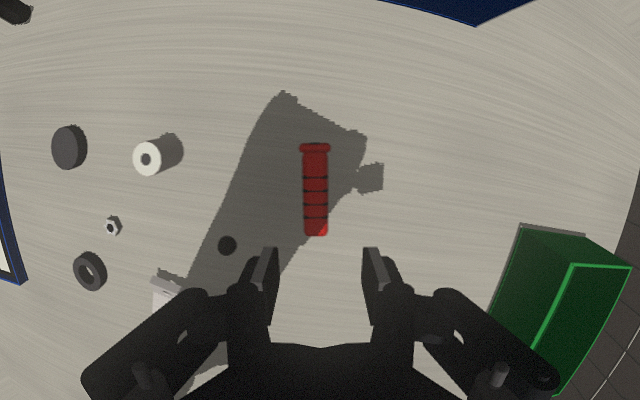

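The grip's axis runs from (315,143) to (316,236), the pillar top is at (147,159), and the ring top is at (90,269).

Run:
```python
from h import *
np.set_printoptions(precision=4,suppress=True)
ci=dict(np.load('pics/w4.npz'));w=lambda p,z:ray('wrist',p,z,True,ci)[:2]
g=np.array([w((315,143),.018),w((316,236),.018)]);print(g,np.linalg.norm(g[0]-g[1]),np.degrees(np.arctan2(*(g[0]-g[1])[::-1])),g.mean(0))
print('pillar',w((147,159),.048),'ring',w((90,269),.018))
x,y=g.mean(0);o=r.get_obs();print(o['tcp_pos'],yaw(o));go(x,y,.0245,9)
```

```text
[[ 0.6518 -0.3353]
 [ 0.5697 -0.3481]] 0.08313810809218221 8.841606725713984 [ 0.6107 -0.3417]
pillar [ 0.6266 -0.1992] ring [ 0.48   -0.0885]
[ 0.6047 -0.3427  0.1542] 8.581229279034346
shift [  6.2  -0.2 129.7] rz -0.4
```

step_arm:
  moves:
    - {"rx": 0,"ry": 0,"rz": -0.4,"dx": 6,"dy": 0,"dz": 45,"gripper": 0}
    - {"rx": 0,"ry": 0,"rz": 0,"dx": 0,"dy": 0,"dz": 40,"gripper": 0}
    - {"rx": 0,"ry": 0,"rz": 0,"dx": 0,"dy": 0,"dz": 25,"gripper": 0}
    - {"rx": 0,"ry": 0,"rz": 0,"dx": 0,"dy": 0,"dz": 11,"gripper": 0}
    - {"rx": 0,"ry": 0,"rz": 0,"dx": 0,"dy": 0,"dz": 5,"gripper": 0}
    - {"rx": 0,"ry": 0,"rz": 0,"dx": 0,"dy": 0,"dz": 0,"gripper": 0}
    - {"rx": 0,"ry": 0,"rz": 0,"dx": 0,"dy": 0,"dz": 0,"gripper": -0.6}
    - {"rx": 0,"ry": 0,"rz": 0,"dx": 0,"dy": 0,"dz": 0,"gripper": -0.6}
    - {"rx": 0,"ry": 0,"rz": 0,"dx": 0,"dy": 0,"dz": 0,"gripper": -0.6}
    - {"rx": 0,"ry": 0,"rz": 0,"dx": 0,"dy": 0,"dz": 0,"gripper": -0.6}

```text
clock: 10.68
tcp_pos: [0.6123, -0.3395, 0.0292]
orientation: [3.13, 0.252, 0.003]
contact_force: [-0.1, -0.4, 5.6]
grip_width: 0.0212
gripper_force: 39.9
```

Run:
```python
from h import *
o=r.get_obs();print(o['tcp_pos'],yaw(o),o['grip_width'],o['gripper_force'])
go(.4585,.149,.13,6.9)
```

```text
[ 0.6123391  -0.33951045  0.02922584] 9.216294854478498 0.021234819672010997 39.88130986690521
shift [ -73.4 -506.7 -101.5] rz 2.3
```

step_arm:
  moves:
    - {"rx": 0,"ry": 0,"rz": 0,"dx": 0,"dy": 0,"dz": -10,"gripper": -0.6}
    - {"rx": 0,"ry": 0,"rz": 0,"dx": 0,"dy": 0,"dz": -30,"gripper": -0.6}
    - {"rx": 0,"ry": 0,"rz": 0,"dx": 0,"dy": 0,"dz": -35,"gripper": -0.6}
    - {"rx": 0,"ry": 0,"rz": 0,"dx": 0,"dy": 0,"dz": -27,"gripper": -0.6}
    - {"rx": 0,"ry": 0,"rz": 0,"dx": -6.7,"dy": -46,"dz": 0,"gripper": -0.6}
    - {"rx": 0,"ry": 0,"rz": 0,"dx": -6.7,"dy": -46,"dz": 0,"gripper": -0.6}
    - {"rx": 0,"ry": 0,"rz": 0,"dx": -6.7,"dy": -46,"dz": 0,"gripper": -0.6}
    - {"rx": 0,"ry": 0,"rz": 0,"dx": -6.7,"dy": -46,"dz": 0,"gripper": -0.6}
    - {"rx": 0,"ry": 0,"rz": 0,"dx": -6.7,"dy": -46,"dz": 0,"gripper": -0.6}
    - {"rx": 0,"ry": 0,"rz": 0,"dx": -6.7,"dy": -46,"dz": 0,"gripper": -0.6}
    - {"rx": 0,"ry": 0,"rz": 0,"dx": -6.7,"dy": -46,"dz": 0,"gripper": -0.6}
    - {"rx": 0,"ry": 0,"rz": 0,"dx": -6.7,"dy": -46,"dz": 0,"gripper": -0.6}
    - {"rx": 0,"ry": 0,"rz": 0,"dx": -6.7,"dy": -46,"dz": 0,"gripper": -0.6}
    - {"rx": 0,"ry": 0,"rz": 0,"dx": -6.7,"dy": -46,"dz": 0,"gripper": -0.6}
    - {"rx": 0,"ry": 0,"rz": 0,"dx": -6.7,"dy": -46,"dz": 0,"gripper": -0.6}
    - {"rx": 0,"ry": 0,"rz": 2.3,"dx": 0,"dy": 0,"dz": 0,"gripper": -0.6}
    - {"rx": 0,"ry": 0,"rz": 0,"dx": 0,"dy": 0,"dz": 0,"gripper": -0.6}
    - {"rx": 0,"ry": 0,"rz": 0,"dx": 0,"dy": 0,"dz": 0,"gripper": -0.6}

```text
clock: 12.92
tcp_pos: [0.458, 0.1471, 0.1299]
orientation: [3.135, 0.187, 0.0]
contact_force: [0.1, -0.2, -0.9]
grip_width: 0.0206
gripper_force: 39.3
```

Run:
```python
from h import *
o=r.get_obs();print(o['clock'],o['tcp_pos'],yaw(o),o['grip_width'],o['contact_force'])
snap('w5');go(.4585,.149,.0385,6.9)
```

```text
12.925 [0.45796774 0.14712746 0.12985703] 6.826596412669225 0.020645032631358484 [ 0.05359382 -0.2061127  -0.94933889]
shift [ 0.7 -1.8 91.3] rz -0.1
```

View pics/w5.png

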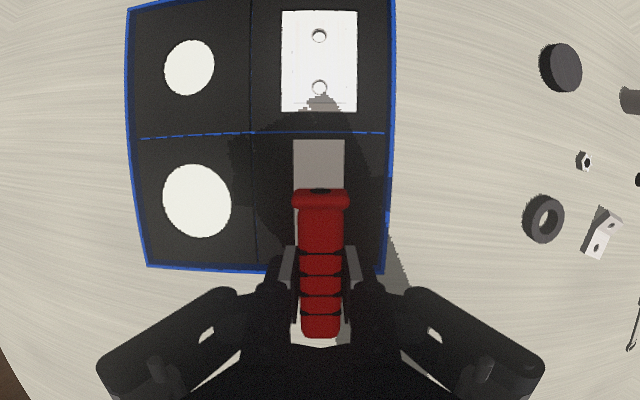

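The plate sits squarely in its recess and the grip is held along the slot. The slot's far edge runs (293,140) to (344,140) and the large round recess is at (197,201).

Run:
```python
from h import *
np.set_printoptions(precision=4,suppress=True)
ci=dict(np.load('pics/w5.npz'));w=lambda p,z:ray('wrist',p,z,True,ci)[:2]
m=(w((293,140),.008)+w((344,140),.008))/2;a=np.radians(6.9);c=m-.051*np.array([np.cos(a),np.sin(a)])
print('slot',c,'big circ',w((197,201),.008),'small',w((189,68),.008))
z=r.get_obs()['tcp_pos'][2]-.0292+.018
h=np.array([w((320,191),z),w((321,338),z)]);print('held',h.mean(0),np.linalg.norm(h[0]-h[1]))
c=(c+[.4585,.149])/2;go(*(c+r.get_obs()['tcp_pos'][:2]-h.mean(0)),.0385,6.9)
```

```text
slot [0.4599 0.1487] big circ [0.4486 0.2532] small [0.5608 0.2672]
held [0.4566 0.1469] 0.08389590969398096
shift [ 2.8 -1.7 91.3] rz -0.1
```

step_arm:
  moves:
    - {"rx": 0,"ry": 0,"rz": 0,"dx": 2.8,"dy": -1.7,"dz": 35,"gripper": -0.6}
    - {"rx": 0,"ry": 0,"rz": 0,"dx": 0,"dy": 0,"dz": 30,"gripper": -0.6}
    - {"rx": 0,"ry": 0,"rz": 0,"dx": 0,"dy": 0,"dz": 15,"gripper": -0.6}
    - {"rx": 0,"ry": 0,"rz": 0,"dx": 0,"dy": 0,"dz": 7,"gripper": -0.6}
    - {"rx": 0,"ry": 0,"rz": 0,"dx": 0,"dy": 0,"dz": 4,"gripper": -0.6}
    - {"rx": 0,"ry": 0,"rz": 0,"dx": 0,"dy": 0,"dz": 0,"gripper": -0.6}
    - {"rx": 0,"ry": 0,"rz": 0,"dx": 0,"dy": 0,"dz": 0,"gripper": -0.6}

```text
clock: 13.85
tcp_pos: [0.4606, 0.1507, 0.0394]
orientation: [-3.136, -0.19, -0.002]
contact_force: [-0.5, -0.1, -1.3]
grip_width: 0.0205
gripper_force: 39.3
```

step_arm:
  moves:
    - {"rx": 0,"ry": 0,"rz": 0,"dx": 0,"dy": 0,"dz": 1.5,"gripper": -0.6}
    - {"rx": 0,"ry": 0,"rz": 0,"dx": 0,"dy": 0,"dz": 0,"gripper": -0.6}
    - {"rx": 0,"ry": 0,"rz": 0,"dx": 0,"dy": 0,"dz": 0,"gripper": -0.2}
    - {"rx": 0,"ry": 0,"rz": 0,"dx": 0,"dy": 0,"dz": 0,"gripper": -0.2}
    - {"rx": 0,"ry": 0,"rz": 0,"dx": 0,"dy": 0,"dz": 0,"gripper": -0.2}
    - {"rx": 0,"ry": 0,"rz": 0,"dx": 0,"dy": 0,"dz": -10,"gripper": -0.2}
    - {"rx": 0,"ry": 0,"rz": 0,"dx": 0,"dy": 0,"dz": -30,"gripper": -0.2}
    - {"rx": 0,"ry": 0,"rz": 0,"dx": 0,"dy": 0,"dz": -40,"gripper": 0.4}
    - {"rx": 0,"ry": 0,"rz": 0,"dx": 0,"dy": 0,"dz": -40,"gripper": 0.4}
    - {"rx": 0,"ry": 0,"rz": 0,"dx": -2.9,"dy": 47,"dz": 0,"gripper": 0.4}
    - {"rx": 0,"ry": 0,"rz": 0,"dx": -2.9,"dy": 47,"dz": 0,"gripper": 0.4}
    - {"rx": 0,"ry": 0,"rz": 0,"dx": -2.9,"dy": 47,"dz": 0,"gripper": 0.4}
    - {"rx": 0,"ry": 0,"rz": 0,"dx": -2.9,"dy": 47,"dz": 0,"gripper": 0.4}
    - {"rx": 0,"ry": 0,"rz": 0,"dx": -2.9,"dy": 47,"dz": 0,"gripper": 0.4}
    - {"rx": 0,"ry": 0,"rz": 0,"dx": 0,"dy": 0,"dz": 0,"gripper": 0.4}
    - {"rx": 0,"ry": 0,"rz": 0,"dx": 0,"dy": 0,"dz": 0,"gripper": 0.4}

```text
clock: 15.85
tcp_pos: [0.4741, -0.084, 0.1577]
orientation: [-3.135, -0.19, -0.001]
contact_force: [-0.3, 0.7, 0.2]
grip_width: 0.06
gripper_force: 0.0
```

Run:
```python
from h import *
o=r.get_obs();print(o['clock'],o['tcp_pos'],yaw(o),o['grip_width'],o['contact_force'])
snap('w6')
```

```text
15.85 [ 0.47411045 -0.0839721   0.15771195] 6.9219093918356505 0.06002283469850896 [-0.33631161  0.73225903  0.24729358]
```

View pics/w6.png

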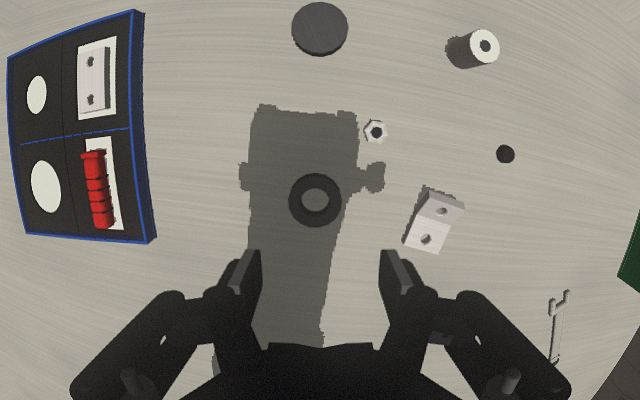

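The plate and grip both look seated. The ring top centre is at (315,200), well clear of the nut at (376,131).

Run:
```python
from h import *
np.set_printoptions(precision=4,suppress=True)
ci=dict(np.load('pics/w6.npz'));w=lambda p,z:ray('wrist',p,z,True,ci)[:2]
c=w((315.5,200),.018);print(c,np.linalg.norm(w((289,200),.018)-w((342,200),.018)),'pillar',w((484,46),.048));o=r.get_obs();print(o['tcp_pos']);go(*c,.028,6.9)
```

```text
[ 0.4725 -0.0799] 0.046626469447972725 pillar [ 0.6264 -0.1978]
[ 0.4742 -0.0833  0.1576]
shift [ -1.2  -3.5 129.6] rz 0.1
```

step_arm:
  moves:
    - {"rx": 0,"ry": 0,"rz": 0,"dx": -1.2,"dy": -3.5,"dz": 45,"gripper": 0.4}
    - {"rx": 0,"ry": 0,"rz": 0,"dx": 0,"dy": 0,"dz": 42,"gripper": 0.4}
    - {"rx": 0,"ry": 0,"rz": 0,"dx": 0,"dy": 0,"dz": 26,"gripper": 0.4}
    - {"rx": 0,"ry": 0,"rz": 0,"dx": 0,"dy": 0,"dz": 12,"gripper": 0.4}
    - {"rx": 0,"ry": 0,"rz": 0,"dx": 0,"dy": 0,"dz": 6,"gripper": 0.4}
    - {"rx": 0,"ry": 0,"rz": 0,"dx": 0,"dy": 0,"dz": 0,"gripper": 0.4}
    - {"rx": 0,"ry": 0,"rz": 0,"dx": 0,"dy": 0,"dz": 0,"gripper": 0}
    - {"rx": 0,"ry": 0,"rz": 0,"dx": 0,"dy": 0,"dz": 0,"gripper": 0}
    - {"rx": 0,"ry": 0,"rz": 0,"dx": 0,"dy": 0,"dz": 0,"gripper": 0}
    - {"rx": 0,"ry": 0,"rz": 0,"dx": 0,"dy": 0,"dz": 0,"gripper": 0}

```text
clock: 17.15
tcp_pos: [0.4732, -0.081, 0.0275]
orientation: [3.136, 0.19, 0.003]
contact_force: [-2.4, 1.0, 5.0]
grip_width: 0.0453
gripper_force: 40.4
```

Run:
```python
from h import *
o=r.get_obs();print(o['tcp_pos'],yaw(o),o['grip_width'],o['gripper_force'])
go(.4475,.2538,.13,6.9)
```

```text
[ 0.47320704 -0.08095278  0.02751795] 6.939351681675509 0.04530549305131889 40.42682991363108
shift [  15.1 -335.4 -102.5] rz 0.0
```

step_arm:
  moves:
    - {"rx": 0,"ry": 0,"rz": 0,"dx": 0,"dy": 0,"dz": -10,"gripper": 0}
    - {"rx": 0,"ry": 0,"rz": 0,"dx": 0,"dy": 0,"dz": -30,"gripper": 0}
    - {"rx": 0,"ry": 0,"rz": 0,"dx": 0,"dy": 0,"dz": -35,"gripper": 0}
    - {"rx": 0,"ry": 0,"rz": 0,"dx": 0,"dy": 0,"dz": -27,"gripper": 0}
    - {"rx": 0,"ry": 0,"rz": 0,"dx": 1.9,"dy": -42,"dz": 0,"gripper": 0}
    - {"rx": 0,"ry": 0,"rz": 0,"dx": 1.9,"dy": -42,"dz": 0,"gripper": 0}
    - {"rx": 0,"ry": 0,"rz": 0,"dx": 1.9,"dy": -42,"dz": 0,"gripper": 0}
    - {"rx": 0,"ry": 0,"rz": 0,"dx": 1.9,"dy": -42,"dz": 0,"gripper": 0}
    - {"rx": 0,"ry": 0,"rz": 0,"dx": 1.9,"dy": -42,"dz": 0,"gripper": 0}
    - {"rx": 0,"ry": 0,"rz": 0,"dx": 1.9,"dy": -42,"dz": 0,"gripper": 0}
    - {"rx": 0,"ry": 0,"rz": 0,"dx": 1.9,"dy": -42,"dz": 0,"gripper": 0}
    - {"rx": 0,"ry": 0,"rz": 0,"dx": 1.9,"dy": -42,"dz": 0,"gripper": 0}
    - {"rx": 0,"ry": 0,"rz": 0,"dx": 0,"dy": 0,"dz": 0,"gripper": 0}
    - {"rx": 0,"ry": 0,"rz": 0,"dx": 0,"dy": 0,"dz": 0,"gripper": 0}

```text
clock: 18.9
tcp_pos: [0.447, 0.2534, 0.1286]
orientation: [3.135, 0.19, -0.0]
contact_force: [0.7, -0.3, -2.1]
grip_width: 0.0458
gripper_force: 42.0
```

Run:
```python
from h import *
o=r.get_obs();print(o['clock'],o['tcp_pos'],yaw(o),o['grip_width'],o['contact_force'])
snap('w7');go(.4475,.2538,.038,6.9)
```

```text
18.9 [0.44697249 0.25344447 0.12859924] 6.9200249223174675 0.045839215914481396 [ 0.7062675  -0.25043844 -2.13375542]
shift [ 0.5 -1.  90.5] rz -0.0
```

View pics/w7.png

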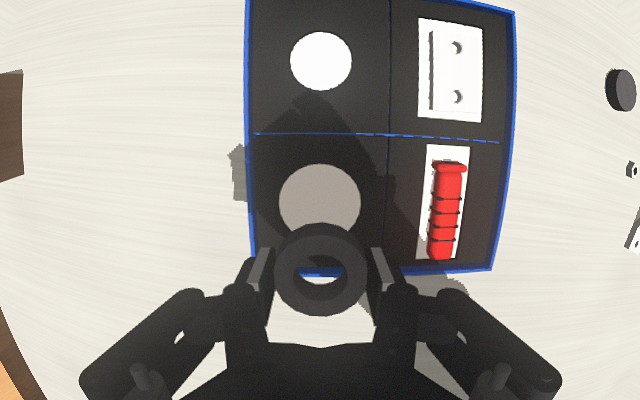

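The ring is held centred at (320,270) and lines up with the large recess at (320,202). Lowering it now.

step_arm:
  moves:
    - {"rx": 0,"ry": 0,"rz": 0,"dx": 0.7,"dy": -0.7,"dz": 35,"gripper": 0}
    - {"rx": 0,"ry": 0,"rz": 0,"dx": 0,"dy": 0,"dz": 30,"gripper": 0}
    - {"rx": 0,"ry": 0,"rz": 0,"dx": 0,"dy": 0,"dz": 14,"gripper": 0}
    - {"rx": 0,"ry": 0,"rz": 0,"dx": 0,"dy": 0,"dz": 7,"gripper": 0}
    - {"rx": 0,"ry": 0,"rz": 0,"dx": 0,"dy": 0,"dz": 4,"gripper": 0}
    - {"rx": 0,"ry": 0,"rz": 0,"dx": 0,"dy": 0,"dz": 0,"gripper": 0}
    - {"rx": 0,"ry": 0,"rz": 0,"dx": 0,"dy": 0,"dz": 0,"gripper": 0}

```text
clock: 19.82
tcp_pos: [0.4481, 0.2553, 0.0389]
orientation: [-3.135, -0.19, -0.002]
contact_force: [0.8, 0.6, -1.7]
grip_width: 0.0454
gripper_force: 42.0
```

step_arm:
  moves:
    - {"rx": 0,"ry": 0,"rz": 0,"dx": 0,"dy": 0,"dz": 2.2,"gripper": 0}
    - {"rx": 0,"ry": 0,"rz": 0,"dx": 0,"dy": 0,"dz": 0,"gripper": 0}
    - {"rx": 0,"ry": 0,"rz": 0,"dx": 0,"dy": 0,"dz": 0,"gripper": 0.4}
    - {"rx": 0,"ry": 0,"rz": 0,"dx": 0,"dy": 0,"dz": 0,"gripper": 0.4}
    - {"rx": 0,"ry": 0,"rz": 0,"dx": 0,"dy": 0,"dz": 0,"gripper": 0.4}
    - {"rx": 0,"ry": 0,"rz": 0,"dx": 0,"dy": 0,"dz": -10,"gripper": 0.4}
    - {"rx": 0,"ry": 0,"rz": 0,"dx": 0,"dy": 0,"dz": -30,"gripper": 0.4}
    - {"rx": 0,"ry": 0,"rz": 0,"dx": 0,"dy": 0,"dz": -40,"gripper": 0.1}
    - {"rx": 0,"ry": 0,"rz": 0,"dx": 0,"dy": 0,"dz": -40,"gripper": 0.1}

```text
clock: 20.95
tcp_pos: [0.4476, 0.255, 0.1579]
orientation: [-3.136, -0.19, -0.0]
contact_force: [0.1, -0.2, -0.0]
grip_width: 0.0471
gripper_force: 0.0
```

step_arm:
  moves:
    - {"rx": 0,"ry": 0,"rz": 0,"dx": 12.3,"dy": 47.1,"dz": 0,"gripper": 0.1}
    - {"rx": 0,"ry": 0,"rz": 0,"dx": 12.3,"dy": 47.1,"dz": 0,"gripper": 0.1}
    - {"rx": 0,"ry": 0,"rz": 0,"dx": 12.3,"dy": 47.1,"dz": 0,"gripper": 0.1}
    - {"rx": 0,"ry": 0,"rz": 0,"dx": 12.3,"dy": 47.1,"dz": 0,"gripper": 0.1}
    - {"rx": 0,"ry": 0,"rz": 0,"dx": 12.3,"dy": 47.1,"dz": 0,"gripper": 0.1}
    - {"rx": 0,"ry": 0,"rz": 0,"dx": 12.3,"dy": 47.1,"dz": 0,"gripper": 0.1}
    - {"rx": 0,"ry": 0,"rz": 0,"dx": 12.3,"dy": 47.1,"dz": 0,"gripper": 0.1}
    - {"rx": 0,"ry": 0,"rz": 0,"dx": 12.3,"dy": 47.1,"dz": 0,"gripper": 0.1}
    - {"rx": 0,"ry": 0,"rz": 0,"dx": 12.3,"dy": 47.1,"dz": 0,"gripper": 0.1}
    - {"rx": 0,"ry": 0,"rz": 0,"dx": 12.3,"dy": 47.1,"dz": 0,"gripper": 0.1}
    - {"rx": 0,"ry": 0,"rz": 0,"dx": 0,"dy": 0,"dz": 0,"gripper": 0.1}
    - {"rx": 0,"ry": 0,"rz": 0,"dx": 0,"dy": 0,"dz": 0,"gripper": 0.1}

```text
clock: 22.45
tcp_pos: [0.6264, -0.1971, 0.1563]
orientation: [-3.135, -0.19, 0.0]
contact_force: [-0.6, 0.6, -0.3]
grip_width: 0.0471
gripper_force: 0.0
```

Run:
```python
from h import *
o=r.get_obs();print(o['clock'],o['tcp_pos'],yaw(o),o['grip_width'],o['contact_force'])
snap('w8')
```

```text
22.45 [ 0.62640894 -0.19708884  0.15634549] 6.9292211046461585 0.04711420799935951 [-0.56615482  0.64190944 -0.33743239]
```

View pics/w8.png

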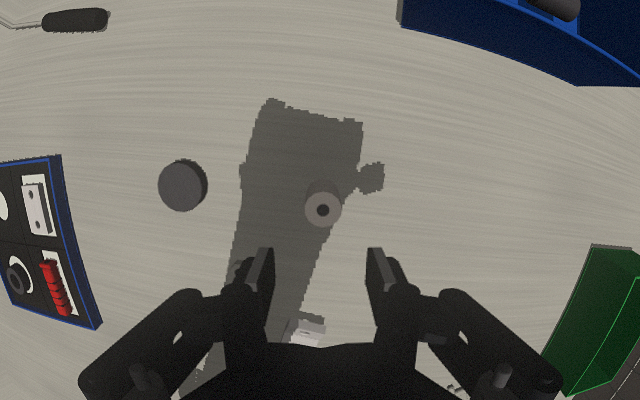

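The pillar top is at (322.5,209.5), nearly under the tool, and the ring sits in its recess.

Run:
```python
from h import *
ci=dict(np.load('pics/w8.npz'));c=ray('wrist',(322.5,209.5),.048,True,ci)[:2];print(c);go(*c,.040,6.9)
```

```text
[ 0.62692324 -0.1986635 ]
shift [  0.2   2.6 116.4] rz 0.1
```

step_arm:
  moves:
    - {"rx": 0,"ry": 0,"rz": 0,"dx": 0.2,"dy": 2.2,"dz": 30,"gripper": 0.1}
    - {"rx": 0,"ry": 0,"rz": 0,"dx": 0,"dy": 0,"dz": 30,"gripper": 0.1}
    - {"rx": 0,"ry": 0,"rz": 0,"dx": 0,"dy": 0,"dz": 30,"gripper": 0.1}
    - {"rx": 0,"ry": 0,"rz": 0,"dx": 0,"dy": 0,"dz": 18,"gripper": 0.1}
    - {"rx": 0,"ry": 0,"rz": 0,"dx": 0,"dy": 0,"dz": 8,"gripper": 0.1}
    - {"rx": 0,"ry": 0,"rz": 0,"dx": 0,"dy": 0,"dz": 0,"gripper": 0.1}
    - {"rx": 0,"ry": 0,"rz": 0,"dx": 0,"dy": 0,"dz": 0,"gripper": -0.45}
    - {"rx": 0,"ry": 0,"rz": 0,"dx": 0,"dy": 0,"dz": 0,"gripper": -0.45}
    - {"rx": 0,"ry": 0,"rz": 0,"dx": 0,"dy": 0,"dz": 0,"gripper": -0.45}
    - {"rx": 0,"ry": 0,"rz": 0,"dx": 0,"dy": 0,"dz": 0,"gripper": -0.45}

```text
clock: 23.75
tcp_pos: [0.628, -0.2001, 0.0414]
orientation: [3.135, 0.19, 0.003]
contact_force: [-0.9, 0.9, 6.7]
grip_width: 0.0291
gripper_force: 39.6
```

Run:
```python
from h import *
o=r.get_obs();print(o['tcp_pos'],yaw(o),o['grip_width'],o['gripper_force'])
go(.561,.267,.14,6.9)
```

```text
[ 0.62800765 -0.20008797  0.04139152] 6.924192709913072 0.02911591468867722 39.62960958480835
shift [ -10.  -471.7  -99. ] rz 0.0
```

step_arm:
  moves:
    - {"rx": 0,"ry": 0,"rz": 0,"dx": 0,"dy": 0,"dz": -10,"gripper": -0.45}
    - {"rx": 0,"ry": 0,"rz": 0,"dx": 0,"dy": 0,"dz": -30,"gripper": -0.45}
    - {"rx": 0,"ry": 0,"rz": 0,"dx": 0,"dy": 0,"dz": -35,"gripper": -0.45}
    - {"rx": 0,"ry": 0,"rz": 0,"dx": 0,"dy": 0,"dz": -24,"gripper": -0.45}
    - {"rx": 0,"ry": 0,"rz": 0,"dx": -0.9,"dy": -43,"dz": 0,"gripper": -0.45}
    - {"rx": 0,"ry": 0,"rz": 0,"dx": -0.9,"dy": -43,"dz": 0,"gripper": -0.45}
    - {"rx": 0,"ry": 0,"rz": 0,"dx": -0.9,"dy": -43,"dz": 0,"gripper": -0.45}
    - {"rx": 0,"ry": 0,"rz": 0,"dx": -0.9,"dy": -43,"dz": 0,"gripper": -0.45}
    - {"rx": 0,"ry": 0,"rz": 0,"dx": -0.9,"dy": -43,"dz": 0,"gripper": -0.45}
    - {"rx": 0,"ry": 0,"rz": 0,"dx": -0.9,"dy": -43,"dz": 0,"gripper": -0.45}
    - {"rx": 0,"ry": 0,"rz": 0,"dx": -0.9,"dy": -43,"dz": 0,"gripper": -0.45}
    - {"rx": 0,"ry": 0,"rz": 0,"dx": -0.9,"dy": -43,"dz": 0,"gripper": -0.45}
    - {"rx": 0,"ry": 0,"rz": 0,"dx": -0.9,"dy": -43,"dz": 0,"gripper": -0.45}
    - {"rx": 0,"ry": 0,"rz": 0,"dx": -0.9,"dy": -43,"dz": 0,"gripper": -0.45}
    - {"rx": 0,"ry": 0,"rz": 0,"dx": -0.9,"dy": -43,"dz": 0,"gripper": -0.45}
    - {"rx": 0,"ry": 0,"rz": 0,"dx": 0,"dy": 0,"dz": 0,"gripper": -0.45}
    - {"rx": 0,"ry": 0,"rz": 0,"dx": 0,"dy": 0,"dz": 0,"gripper": -0.45}

```text
clock: 25.88
tcp_pos: [0.5602, 0.2677, 0.1392]
orientation: [3.135, 0.189, -0.0]
contact_force: [0.4, -0.3, -0.6]
grip_width: 0.0291
gripper_force: 39.6
```

Run:
```python
from h import *
o=r.get_obs();print(o['clock'],o['tcp_pos'],yaw(o),o['grip_width'],o['contact_force'])
snap('w9');go(.562,.267,.051,6.9)
```

```text
25.875 [0.56019782 0.26767448 0.1391709 ] 6.915628526326005 0.029051252432442897 [ 0.39037316 -0.34856684 -0.58081976]
shift [ 1.5 -0.1 88.1] rz -0.1
```

View pics/w9.png

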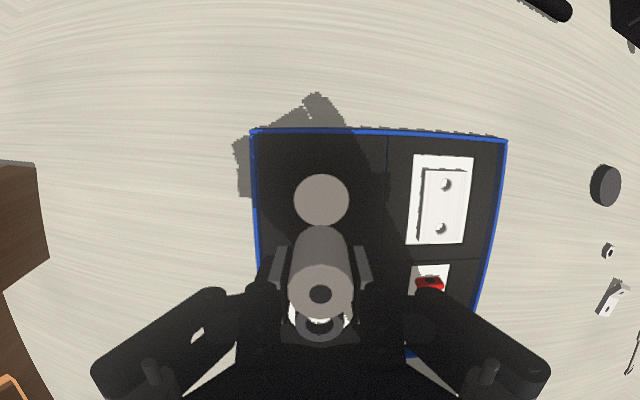

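The pillar is held upright and in line with the small recess at (321,200). Lowering it now.

step_arm:
  moves:
    - {"rx": 0,"ry": 0,"rz": 0,"dx": 1.5,"dy": 0,"dz": 30,"gripper": -0.45}
    - {"rx": 0,"ry": 0,"rz": 0,"dx": 0,"dy": 0,"dz": 28,"gripper": -0.45}
    - {"rx": 0,"ry": 0,"rz": 0,"dx": 0,"dy": 0,"dz": 15,"gripper": -0.45}
    - {"rx": 0,"ry": 0,"rz": 0,"dx": 0,"dy": 0,"dz": 8,"gripper": -0.45}
    - {"rx": 0,"ry": 0,"rz": 0,"dx": 0,"dy": 0,"dz": 5,"gripper": -0.45}
    - {"rx": 0,"ry": 0,"rz": 0,"dx": 0,"dy": 0,"dz": 0,"gripper": -0.45}
    - {"rx": 0,"ry": 0,"rz": 0,"dx": 0,"dy": 0,"dz": 0,"gripper": -0.45}

```text
clock: 26.8
tcp_pos: [0.5621, 0.269, 0.0538]
orientation: [-3.135, -0.19, -0.002]
contact_force: [0.9, 0.2, -1.1]
grip_width: 0.0285
gripper_force: 39.6
```

step_arm:
  moves:
    - {"rx": 0,"ry": 0,"rz": 0,"dx": 0,"dy": 0,"dz": 2,"gripper": -0.45}
    - {"rx": 0,"ry": 0,"rz": 0,"dx": 0,"dy": 0,"dz": 1,"gripper": -0.45}
    - {"rx": 0,"ry": 0,"rz": 0,"dx": 0,"dy": 0,"dz": 0,"gripper": -0.45}
    - {"rx": 0,"ry": 0,"rz": 0,"dx": 0,"dy": 0,"dz": 0,"gripper": -0.45}

```text
clock: 27.3
tcp_pos: [0.5617, 0.2687, 0.0501]
orientation: [-3.136, -0.19, -0.0]
contact_force: [0.2, 0.2, -1.2]
grip_width: 0.029
gripper_force: 39.6
```

step_arm:
  moves:
    - {"rx": 0,"ry": 0,"rz": 0,"dx": 0,"dy": 0,"dz": 0.5,"gripper": -0.45}
    - {"rx": 0,"ry": 0,"rz": 0,"dx": 0,"dy": 0,"dz": 0,"gripper": -0.1}
    - {"rx": 0,"ry": 0,"rz": 0,"dx": 0,"dy": 0,"dz": 0,"gripper": 0.1}
    - {"rx": 0,"ry": 0,"rz": 0,"dx": 0,"dy": 0,"dz": 0,"gripper": 0.1}
    - {"rx": 0,"ry": 0,"rz": 0,"dx": 0,"dy": 0,"dz": 0,"gripper": 0.1}
    - {"rx": 0,"ry": 0,"rz": 0,"dx": 0,"dy": 0,"dz": -10,"gripper": 0.1}
    - {"rx": 0,"ry": 0,"rz": 0,"dx": 0,"dy": 0,"dz": -30,"gripper": 0.1}
    - {"rx": 0,"ry": 0,"rz": 0,"dx": 0,"dy": 0,"dz": -40,"gripper": 0.1}
    - {"rx": 0,"ry": 0,"rz": 0,"dx": 0,"dy": 0,"dz": -50,"gripper": 0.1}
    - {"rx": 0,"ry": 0,"rz": 0,"dx": -40,"dy": 10,"dz": -40,"gripper": 0.1}
    - {"rx": 0,"ry": 0,"rz": 0,"dx": -30,"dy": 20,"dz": -30,"gripper": 0.1}
    - {"rx": 0,"ry": 0,"rz": 0,"dx": 0,"dy": 0,"dz": 0,"gripper": 0.1}
    - {"rx": 0,"ry": 0,"rz": 0,"dx": 0,"dy": 0,"dz": 0,"gripper": 0.1}

```text
clock: 28.92
tcp_pos: [0.496, 0.2307, 0.2499]
orientation: [-3.135, -0.19, -0.001]
contact_force: [0.5, -0.1, -0.1]
grip_width: 0.0468
gripper_force: 0.0
```

Run:
```python
from h import *
im=snap('w10');cv2.imwrite('pics/w10c.png',cv2.resize(im[40:290,160:480],None,fx=2.4,fy=2.4))
```

```text
(no output)
```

View pics/w10c.png

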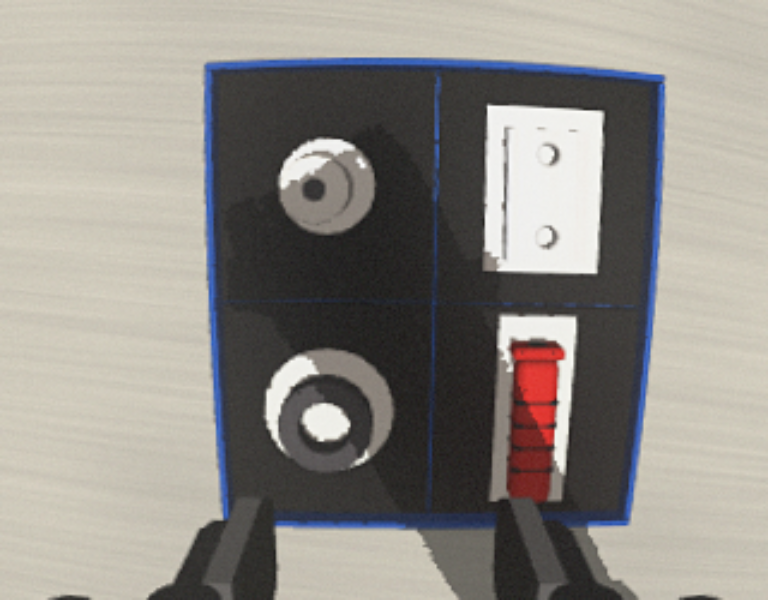

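All four parts sit in their recesses; crop positions are ring top (325,423), pillar bore (314,189), plate holes (548,155) and (547,237), and grip from (537,344) to (528,500). A numeric check before handing in.

Run:
```python
from h import *
ci=dict(np.load('pics/w10.npz'));w=lambda u,v,z:ray('wrist',(u/2.4+160-.3,v/2.4+40-.3),z,True,ci)[:2]
for n,m,q in[('ring',w(325,423,.026),w(329,409,.008)),('pillar',w(314,189,.056),w(327,187,.008)),('plate',(w(548,155,.018)+w(547,237,.018))/2,np.mean([w(*p,.008) for p in[(488,105),(604,112),(597,273),(484,270)]],0)),('grip',(w(537,344,.026)+w(528,500,.026))/2,(.459,.149))]: print(n,((m-q)*1000).round(1))
```

```text
ring [-1.4  0.5]
pillar [-0.2  1.7]
plate [-2.9  0.3]
grip [0.  3.1]
```

```bash
python3 -c "
from bench import r
print(r.hand_in())"
```

```text
the job is handed in; nothing more can be done
None
```

I set the plate, ring, grip and pillar in their recesses, each within about 3 mm of centre on the last camera check, never touched the rejects, and handed the job in at about 29 s; no verdict came back.

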